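# Start the hand screw in the V-nest anchor

### The job

The hand screw of the bottle-nest anchor stands loose in its threaded boss, its two lugs resting on top of the thread. Without lifting it out, turn it backward (counter-clockwise seen from above) until it drops into the start of the thread, then turn it forward (clockwise) one full turn so that it is started. Finish while still gripping its knob: keep hold of it, upright and still, and leave the things round about where they are.

Things in the scene. Friction and masses are not known exactly. Their poses are not given: they have to be found in the camera images.
- anchor: Fixed bottle-nest anchor: aluminium plate 215 x 90 x 10 mm with an upright steel threaded boss (36 mm across, top 70 mm above the bench) near one end and a white V block, top 40 mm above the bench, near the other. Origin on the boss axis at bench height; x points from the boss to the V block (centre 105 mm away), z up.
- mouth (a point): Centre of the boss's mouth, on its axis, level with the flat ring-shaped land at its top, 70 mm above the bench; axes as the anchor. Below is a coarse right-hand two-start inner thread with 16 mm lead per turn; the screw has about 1 mm of sideways and 1.5 mm of axial play in it.
- gap (a point): Floor of one of two like entry gaps in the land, 12 mm below the land, 11.5 mm from the axis on the anchor's +x side (the other gap is on its -x side). Each gap is 56 degrees wide; a lug falls in freely when it is within 15 degrees of the middle of the gap. From the gap the thread leads down clockwise.
- stop (a point): Top of the stop at the counter-clockwise end of that gap (its like stands at the other gap), 6 mm above the land. A lug on the land comes to its gap only by turning counter-clockwise (45 to 112 degrees at the start to the middle of the gap); do not force it clockwise against the stop or on past the gap.
- knob (a point): Centre, half-way up, of the hand screw's round dark steel knob, 40 mm diameter, 26 mm high, gripped at any yaw. Axes: z up along the screw, x along its two lugs and the steel bar on the knob's top. The screw is loose, about 0.36 kg, and stays upright in the boss when let go. The knob's centre is 53 mm above the mouth at the start, 41 mm after the drop, 25 mm after one turn more.
- lugs (a point): Point on the screw's axis half-way between its two lugs (3.5 mm round studs reaching 12 mm from the axis), 51 mm below the knob's centre, 26 mm above the screw's tip; shank 16 mm across. It is 2 mm above the mouth at the start, 10 mm below it once dropped, 26 mm below after one turn more. A gripper must follow it down: 16 mm per clockwise turn.
- spare_chuck: Bystander: loose red capping chuck, 43 mm wide, 31 mm high, origin at the centre of its underside.
- o_ring_jar: Bystander: loose clear jar with white lid, 62 mm wide, 68 mm high, origin at the centre of its underside.
- loose_dropper: Bystander: loose white dropper lying on the bench, 105 mm long, 22 mm high.
- lug_tip (a point): Outer end of one lug, 12 mm from the screw's axis along its x: the lug that at the start rests on the anchor's -y half of the land. Turned backward it comes to the gap on the anchor's +x side; it is back on that side after one full turn forward. The other lug is opposite.
Mind the look-alikes: they are no part of the job. Leave any turquoise look-alike of the part that bears knob alone.

How it is judged:
By the outcome, as a careful person would: the job done as asked, in the order asked, and still so for the second after the job is handed in, while the arm keeps its last pose, push and grip.
It also fails if it takes over 64 s, if anything falls off the work surface, if the arm or the gripper's body presses on something with over 40 N, if the wrist force passes 120 N, or if a joint passes its speed limit or range.

### The arm

A 6-joint arm with a two-finger parallel gripper is mounted at the origin on a cart in front of the work surface, level with it; the furniture and walls round the work are solid. World frame = base frame: x ahead of the robot, y to its left, z up, the work surface at z = 0. Lengths are in m, angles in degrees, forces in N, time in s.
With the tool pointing down it reaches from about 0.35 to 0.875 m from the base axis. Payload 4.2 kg.
Tool frame: the origin (TCP) lies midway between the tips of the shut fingers; the grasp point (between the pads) lies 19 mm behind it; z points along the fingers, y is the line along which they close (so a half turn about z gives the same grasp; the last joint's range is limited). The gripper opens to 87 mm and grips with 3 to 60 N. Pads are 19 mm wide; open, the fingers measure 117 mm over their backs; the gripper's body (75 mm by 190 mm) begins 51 mm behind the grasp point.
Start: joints at [91.994, 22.042, 0.453, 0, -68.411, -14.817], TCP at [0.139, 0.609, 0.223] pointing down, gripper open.
Joint ranges: [-179.83, 179.83], [-69.29, 118.12], [-61.27, 80.66], [-181.25, 117.63], [-171.15, -9.14], [-177.46, 177.46]. Speed limits (degrees/s): [159.86, 159.86, 180, 180, 180, 180].

### API

Orientations are given as a 3x3 rotation matrix whose columns are the frame's x, y, z axes.
In Python, from station import r, cams gives the robot as it stands.
- The arm moves only by the tool play_rows, never from a script. Its argument "commands" is text: rows parted by semicolons, each of 6 numbers parted by spaces: the shift along the world's x, y, z normalised to -1 to 1, where 1 is 30 mm, then the turn, a rotation vector about the world's x, y, z normalised to -1 to 1, where 1 is 0.15 rad. A call has 1 to 20 rows; each row shifts and turns the commanded pose from where the row before left it; what a row does not reach is not made up. A row lasts 1/10 s, in which the tool goes at most 50 mm and 8.59 degrees, less where a joint would pass 70% of its speed; a pose out of reach is approached as far as the arm can. A call with a number of a shift or a turn outside -1 to 1 is refused whole. A call with a gripper value outside its range is refused whole. "grip" is the finger opening in mm, from 0 to 87, set as the call begins (left out, the last holds). The fingers move at their own pace and stop on an object; the grip force is fixed at half the most. Time passes only in rows, so rows that do not move let the fingers close. It gives the time, the measured TCP pose, the force, the opening and the grip force at its end, in the units of the state.
- r.sense(): the state, without advancing time (a new reading comes with each control period).
- cams.capture(name): name is "scene" or "top"; returns (picture, depth): 400x640x3 uint8, blue, green, red; 400x640 float32, m along the optical axis (not along the pixel's ray), 0 where there is no reading.
- cams.camera_info(name): a dict with "mtx" (3x3 intrinsics, pixels), "R" (3x3) and "t" (3): a world point X has camera coordinates R X + t. Camera axes: x right, y down, z forward; pixel columns grow to the right and rows downward; lengths in m; the calibration is good to about 2 mm. A picture is of the moment at which its call begins. camera_info takes no time and is no camera call.
- r.finish_job(): hands the job in; it is judged then, once.
The state is a dict: "time_s": time; "joints": joint angles; "joint_velocities": joint speeds; "effort": joint torques, N m; "tcp_pos": TCP position; "ee_rot": TCP orientation; "wrist_force": force on the tool from outside, world axes, zero at the start; "moment": the same for the moment, N m; "gripper_width": opening from 0.0 (shut) to 1.0 (fully open); "gripper_force": force on a finger pad.
Only numpy, scipy, OpenCV 4.12 (cv2) and the standard library are available. Lean on these libraries where they do the work, as an engineer would, in place of code of your own. Each camera call takes 0.05 s, during which the arm holds its last target. There are 200 camera calls.

## Working session

There is one attempt and no reset: what is moved stays moved. The work goes in short steps, Python scripts to look and compute and a tool call to move; the robot and the scene stay as the last step left them, time stands still between calls to the robot, and variables do not carry over. Pictures are saved under pics/ and viewed, at most 10 in all, crops included, and the job is handed in when it is done.

Besides the shell and the picture viewer there is one more tool, called after ">>>" as name(argument=value, ...) on one line, values as JSON. play_rows: Moves the arm, as the interface text tells. Scaled input: -1 to 1 covers 30 mm each way for a shift and 0.15 rad each way for a turn. Its arguments: {"type":"object","properties":{"commands":{"type":"string"},"grip":{"type":"number"}},"required":["commands"]}

```bash
mkdir -p pics; cat > h.py <<'E'
import numpy as np, cv2
from station import r, cams
def pts(name, dep):
    i=cams.camera_info(name);K=np.array(i["mtx"]);R=np.array(i["R"]);t=np.array(i["t"])
    v,u=np.mgrid[:dep.shape[0],:dep.shape[1]]
    c=np.stack([(u-K[0,2])/K[0,0]*dep,(v-K[1,2])/K[1,1]*dep,dep],-1)
    return (c-t.ravel())@R   # R^T (c-t)
def proj(name,X):
    i=cams.camera_info(name);c=np.array(i["R"])@np.array(X)+np.array(i["t"]).ravel();p=np.array(i["mtx"])@c
    return p[:2]/p[2]
E
python3 - <<'E'
from h import *
for n in("scene","top"):
    p,d=cams.capture(n); cv2.imwrite(f"pics/{n}0.png",p); np.save(f"pics/{n}0.npy",d)
    i=cams.camera_info(n); print(n,-np.array(i["R"]).T@np.array(i["t"]).ravel(),np.array(i["R"]).round(2).tolist())
s=r.sense();print(s["time_s"],s["tcp_pos"],np.array(s["ee_rot"]).round(3).tolist(),s["gripper_width"])
E
```

```text
scene [-0.03030923 -0.63432012  0.89154626] [[0.72, -0.7, -0.01], [-0.49, -0.5, -0.71], [0.49, 0.52, -0.7]]
top [ 0.38448146 -0.0585429   1.06754106] [[-0.02, -1.0, -0.01], [-0.99, 0.02, -0.14], [0.14, 0.01, -0.99]]
0.1 [0.13857763 0.60887052 0.2215594 ] [[0.975, -0.222, -0.0], [-0.222, -0.975, -0.002], [0.0, 0.002, -1.0]] 0.9960977680768315
```

View pics/scene0.png

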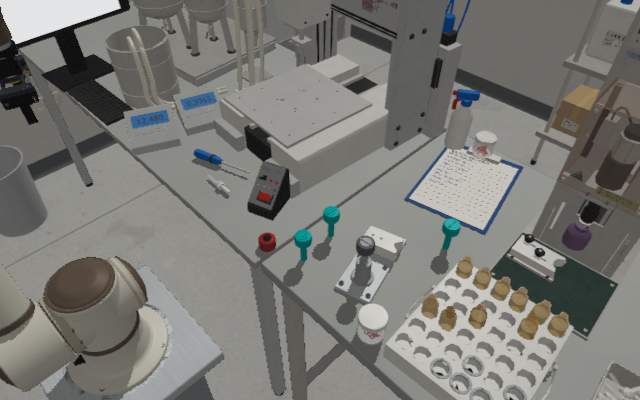

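View pics/top0.png

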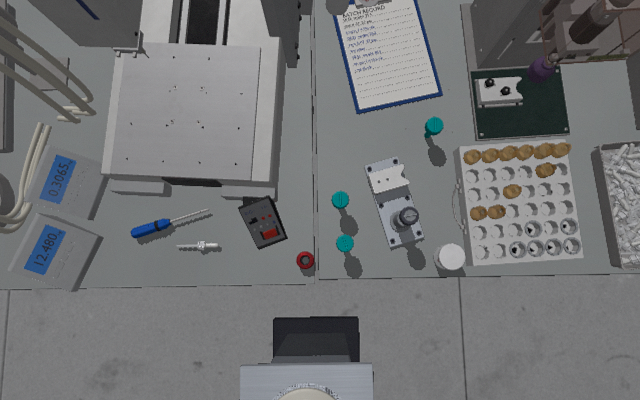

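Candidates in top view: the dark steel knob in the boss at (407,217), scene (366,243). The turquoise look-alikes are at top (340,200), (345,243), (434,126). I choose the dark one on the aluminium plate with the V block. Jar is at (452,257), chuck (306,260), dropper (200,246).

```bash
python3 - <<'E'
from h import *
p=cv2.imread("pics/top0.png");d=np.load("pics/top0.npy");P=pts("top",d)
q=cv2.imread("pics/scene0.png");ds=np.load("pics/scene0.npy");Q=pts("scene",ds)
def rep(n,P,box):
    u0,u1,v0,v1=box;X=P[v0:v1,u0:u1].reshape(-1,3)
    for lo,hi in((.128,.139),(.139,.16),(.03,.045),(.007,.014)):
        m=(X[:,2]>lo)&(X[:,2]<hi)
        if m.sum()>3:
            Y=X[m];c,s,a=cv2.minAreaRect((Y[:,:2]*1000).astype(np.float32));print(n,lo,hi,m.sum(),Y.mean(0).round(4),"rect",np.round(c,1),np.round(s,1),round(a,1))
            if lo>.1:
                cc,rr=cv2.minEnclosingCircle((Y[:,:2]*1000).astype(np.float32));print("  circ",np.round(cc,1),rr)
rep("top",P,(360,428,150,250)); rep("scene",Q,(335,408,222,302))
a=cv2.resize(p[150:260,350:470],None,fx=5,fy=5,interpolation=cv2.INTER_CUBIC)
b=cv2.resize(q[220:310,325,None].reshape(1,1,3) if 0 else q[225:305,330:410],None,fx=5,fy=5,interpolation=cv2.INTER_CUBIC)
cv2.imwrite("pics/ct.png",a[:, :600]);cv2.imwrite("pics/cs.png",b)
w=np.zeros((600,800,3),np.uint8);a=cv2.resize(p[175:255,370:450],(400,400),interpolation=cv2.INTER_CUBIC);w[:400,:400]=a;w[:400,400:]=cv2.resize(q[225:305,330:410],(400,400),interpolation=cv2.INTER_CUBIC);cv2.imwrite("pics/c.png",w[:400])
E
```

```text
top 0.128 0.139 241 [ 0.4888 -0.2384  0.1357] rect [ 489.4 -238.6] [38.5 39.9] 88.1
  circ [ 489.6 -238.7] 20.31142807006836
top 0.139 0.16 29 [ 0.4891 -0.2378  0.1398] rect [ 488.8 -237.1] [24.3 24.8] 43.5
  circ [ 489.5 -237.8] 14.679065704345703
top 0.03 0.045 762 [ 0.5868 -0.2094  0.0403] rect [ 544.8 -224.5] [149.3  90.8] 16.4
top 0.007 0.014 1632 [ 0.5267 -0.2255  0.0107] rect [ 550.2 -232.4] [238.2 146.2] 10.2
scene 0.128 0.139 235 [ 0.4856 -0.2408  0.1343] rect [ 486.7 -239.7] [40.1 39.5] 52.4
  circ [ 487.1 -239.7] 21.22719955444336
scene 0.03 0.045 630 [ 0.5788 -0.2189  0.0384] rect [ 543.5 -223.1] [152.   90.8] 15.3
scene 0.007 0.014 1171 [ 0.4976 -0.2441  0.0098] rect [ 538.1 -225.5] [216.5  90.1] 15.1
```

View pics/c.png

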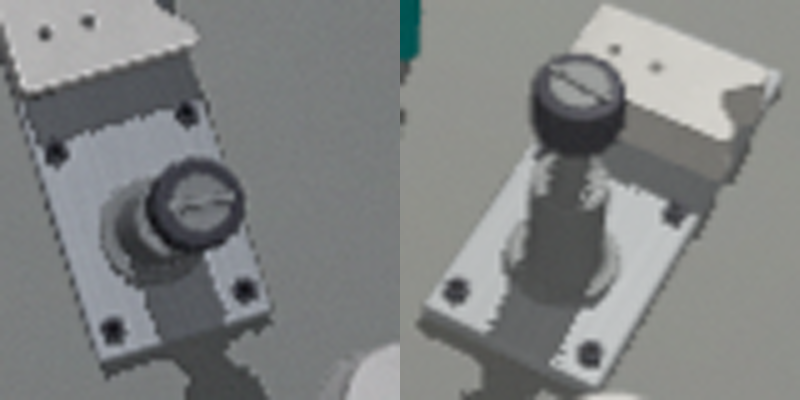

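The crop shows the dark knob with its bar in the boss: top crop centre (195,203), bar about yaw -82°. The anchor x axis is about yaw 15.5°, so the lug needs roughly 97° CCW. That is inside the stated 45–112°.

```bash
python3 - <<'E'
from h import *
d=np.load("pics/top0.npy");P=pts("top",d).reshape(-1,3)[d.ravel()>0]
q=np.load("pics/scene0.npy");Q=pts("scene",q).reshape(-1,3)[q.ravel()>0]
A=np.array([.1386,.6089]);B=np.array([.4885,-.239]);L=np.linalg.norm(B-A);e=(B-A)/L;n=np.array([-e[1],e[0]])
for X in(P,Q):
    s=(X[:,:2]-A)@e;w=(X[:,:2]-A)@n
    print([ (round(a,1),round(float(X[(s>a)&(s<a+.1)&(abs(w)<.16)&(X[:,0]>.15),2].max(initial=0)),3)) for a in np.arange(0,1.1,.1)])
    m=np.hypot(*(X[:,:2]-B).T);print([(a,round(float(X[(m>a)&(m<a+.02),2].max()),3)) for a in(.024,.044,.064,.084,.104,.124,.144)])
im=cv2.imread("pics/top0.png")
D=pts("top",d)
for u,v in((340,200),(345,243),(434,126),(452,257),(306,253)): print((u,v),D[v,u].round(3))
# bar and plate yaw
m=(P[:,2]>.139)&(np.hypot(*(P[:,:2]-[.489,-.239]).T)<.02)
print((P[m][:,:3]*1000).round(0).tolist())
m=(abs(P[:,2]-.0405)<.002)&(np.hypot(*(P[:,:2]-[.589,-.21]).T)<.06);print(P[m].mean(0),cv2.minAreaRect((P[m][:,:2]*1000).astype(np.float32)))
E
```

```text
[(np.float64(0.0), 0.0), (np.float64(0.1), 0.003), (np.float64(0.2), 0.005), (np.float64(0.3), 0.011), (np.float64(0.4), 0.025), (np.float64(0.5), 0.122), (np.float64(0.6), 0.125), (np.float64(0.7), 0.092), (np.float64(0.8), 0.137), (np.float64(0.9), 0.141), (np.float64(1.0), 0.107)]
[(0.024, 0.021), (0.044, 0.02), (0.064, 0.044), (0.084, 0.045), (0.104, 0.073), (0.124, 0.091), (0.144, 0.103)]
[(np.float64(0.0), 0.486), (np.float64(0.1), 0.005), (np.float64(0.2), 0.003), (np.float64(0.3), 0.013), (np.float64(0.4), 0.021), (np.float64(0.5), 0.125), (np.float64(0.6), 0.126), (np.float64(0.7), 0.09), (np.float64(0.8), 0.134), (np.float64(0.9), 0.139), (np.float64(1.0), 0.107)]
[(0.024, 0.019), (0.044, 0.017), (0.064, 0.044), (0.084, 0.043), (0.104, 0.071), (0.124, 0.09), (0.144, 0.09)]
(340, 200) [ 0.532 -0.09   0.091]
(345, 243) [ 0.433 -0.099  0.088]
(434, 126) [ 0.704 -0.315  0.091]
(452, 257) [ 0.398 -0.345  0.069]
(306, 253) [ 0.414 -0.007  0.032]
[[504.0, -238.0, 139.0], [500.0, -244.0, 140.0], [498.0, -235.0, 139.0], [495.0, -242.0, 140.0], [495.0, -248.0, 140.0], [493.0, -224.0, 140.0], [493.0, -242.0, 139.0], [493.0, -246.0, 141.0], [491.0, -228.0, 141.0], [491.0, -242.0, 139.0], [491.0, -244.0, 140.0], [491.0, -252.0, 139.0], [489.0, -228.0, 141.0], [489.0, -230.0, 141.0], [489.0, -235.0, 139.0], [489.0, -237.0, 139.0], [489.0, -239.0, 140.0], [489.0, -242.0, 139.0], [487.0, -226.0, 139.0], [487.0, -230.0, 140.0], [487.0, -237.0, 139.0], [486.0, -241.0, 141.0], [485.0, -224.0, 140.0], [484.0, -243.0, 140.0], [482.0, -239.0, 140.0], [482.0, -241.0, 139.0], [482.0, -248.0, 139.0], [480.0, -232.0, 141.0], [476.0, -236.0, 140.0]]
[ 0.5896629  -0.20914273  0.04057609] ((590.6017456054688, -211.272216796875), (52.42577362060547, 89.8308334350586), 15.452221870422363)
```

>>> play_rows(commands="0 0 1 0 0 0;0 0 1 0 0 0;0 0 1 0 0 0;0 0 1 0 0 -1", grip=87)

```text
time_s: 0.5
tcp_pos: [0.1386, 0.6091, 0.3432]
ee_rot: [[0.93, -0.369, -0.0], [-0.369, -0.93, -0.001], [0.0, 0.001, -1.0]]
wrist_force: [-0.0, 0.6, -0.6]
gripper_width: 0.998
gripper_force: 0.0
```

>>> play_rows(commands="0.389 -0.942 0 0 0 -0.215;0.389 -0.942 0 0 0 -0.215;0.389 -0.942 0 0 0 -0.215;0.389 -0.942 0 0 0 -0.215;0.389 -0.942 0 0 0 -0.215;0.389 -0.942 0 0 0 -0.215;0.389 -0.942 0 0 0 -0.215;0.389 -0.942 0 0 0 -0.215;0.389 -0.942 0 0 0 -0.215;0.389 -0.942 0 0 0 -0.215;0.389 -0.942 0 0 0 -0.215;0.389 -0.942 0 0 0 -0.215;0.389 -0.942 0 0 0 -0.215;0.389 -0.942 0 0 0 -0.215;0.389 -0.942 0 0 0 -0.215")

```text
time_s: 2.0
tcp_pos: [0.3137, 0.1841, 0.3423]
ee_rot: [[0.654, -0.757, -0.0], [-0.757, -0.654, -0.0], [-0.0, 0.0, -1.0]]
wrist_force: [0.0, -0.1, -0.2]
gripper_width: 1.0
gripper_force: 0.0
```

>>> play_rows(commands="0.389 -0.942 0 0 0 -0.215;0.389 -0.942 0 0 0 -0.215;0.389 -0.942 0 0 0 -0.215;0.389 -0.942 0 0 0 -0.215;0.389 -0.942 0 0 0 -0.215;0.389 -0.942 0 0 0 -0.215;0.389 -0.942 0 0 0 -0.215;0.389 -0.942 0 0 0 -0.215;0.389 -0.942 0 0 0 -0.215;0.389 -0.942 0 0 0 -0.215;0.389 -0.942 0 0 0 -0.215;0.389 -0.942 0 0 0 -0.215;0.389 -0.942 0 0 0 -0.215;0.389 -0.942 0 0 0 -0.215;0.389 -0.942 0 0 0 -0.215;0 0 0 0 0 0")

```text
time_s: 3.6
tcp_pos: [0.4893, -0.2407, 0.3407]
ee_rot: [[0.224, -0.975, -0.003], [-0.975, -0.224, 0.0], [-0.001, 0.003, -1.0]]
wrist_force: [-0.1, 0.1, -1.2]
gripper_width: 0.995
gripper_force: 0.0
```

>>> play_rows(commands="0 0.05 -0.9 0 0 0;0 0 -0.9 0 0 0;0 0 -0.9 0 0 0;0 0 -0.9 0 0 0;0 0 -0.9 0 0 0;0 0 -0.9 0 0 0;0 0 -0.8 0 0 0;0 0 -0.6 0 0 0;0 0 -0.5 0 0 0;0 0 -0.3 0 0 0;0 0 -0.1 0 0 0;0 0 0 0 0 0;0 0 0 0 0 0")

```text
time_s: 4.9
tcp_pos: [0.4893, -0.2369, 0.1124]
ee_rot: [[0.228, -0.974, 0.002], [-0.974, -0.228, -0.0], [0.001, -0.001, -1.0]]
wrist_force: [0.8, 0.2, 0.6]
gripper_width: 1.0
gripper_force: 0.0
```

```bash
python3 - <<'E'
from h import *
s=r.sense();print(s["time_s"],s["tcp_pos"],s["joints"],s["wrist_force"])
for n in("scene","top"):
    p,d=cams.capture(n);u,v=proj(n,[.489,-.239,.123]).astype(int);c=p[v-40:v+40,u-40:u+40]
    w=c if n=="scene" else np.hstack([w,c])
cv2.imwrite("pics/g.png",cv2.resize(w,None,fx=5,fy=5,interpolation=cv2.INTER_CUBIC))
E
```

```text
4.9 [ 0.48933432 -0.2369257   0.11235795] [-8.73565966e+00  2.03374345e+01 -1.97279891e+01  1.44615519e-02
 -4.98453265e+01  2.18958265e+01] [0.76723699 0.17632008 0.5621012 ]
```

View pics/g.png

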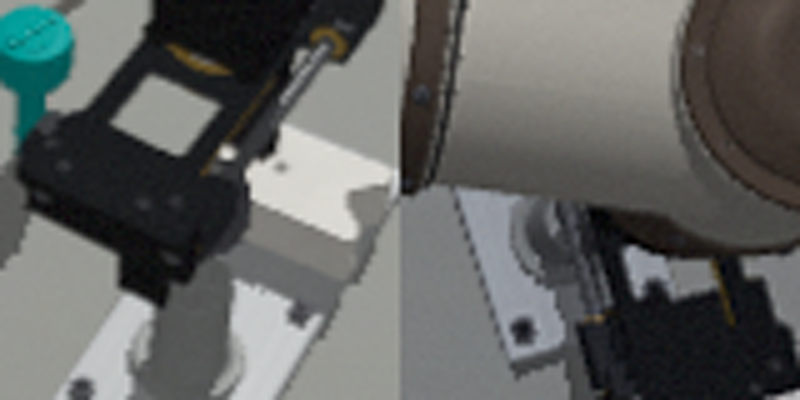

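The picture shows the gripper over the boss with the knob hidden between the fingers (scene crop about (200,200)), and nothing touching. I'll trim the pose slightly and close.

>>> play_rows(commands="0 -0.07 -0.12 0 0 0;0 0 0 0 0 0;0 0 0 0 0 0")

```text
time_s: 5.3
tcp_pos: [0.4887, -0.2391, 0.1079]
ee_rot: [[0.227, -0.974, -0.0], [-0.974, -0.227, 0.0], [-0.0, 0.0, -1.0]]
wrist_force: [-0.3, -0.1, -0.5]
gripper_width: 0.997
gripper_force: 0.0
```

>>> play_rows(commands="0 0 0 0 0 0;0 0 0 0 0 0;0 0 0 0 0 0;0 0 0 0 0 0;0 0 0 0 0 0;0 0 0 0 0 0;0 0 0 0 0 0;0 0 0 0 0 0", grip=30)

```text
time_s: 6.1
tcp_pos: [0.4889, -0.239, 0.108]
ee_rot: [[0.228, -0.974, 0.0], [-0.974, -0.228, -0.0], [0.0, -0.0, -1.0]]
wrist_force: [-0.0, 0.6, 0.6]
gripper_width: 0.456
gripper_force: 30.0
```

>>> play_rows(commands="0 0 0 0 0 0.3;0 0 0 0 0 0.6;0 0 0 0 0 0.6;0 0 0 0 0 0.6;0 0 0 0 0 0.6")

```text
time_s: 6.6
tcp_pos: [0.4889, -0.239, 0.108]
ee_rot: [[0.596, -0.803, 0.0], [-0.803, -0.596, -0.0], [0.0, -0.0, -1.0]]
wrist_force: [0.2, 0.3, -0.3]
gripper_width: 0.453
gripper_force: 30.0
```

>>> play_rows(commands="0 0 0 0 0 0.6;0 0 0 0 0 0.6;0 0 0 0 0 0.6;0 0 0 0 0 0.6;0 0 0 0 0 0.6;0 0 0 0 0 0.6;0 0 0 0 0 0.6;0 0 0 0 0 0.6;0 0 0 0 0 0.6;0 0 0 0 0 0.6;0 0 0 0 0 0.6;0 0 0 0 0 0.6;0 0 0 0 0 0.6;0 0 0 0 0 0.6;0 0 0 0 0 0.2;0 0 0 0 0 0")

```text
time_s: 8.2
tcp_pos: [0.4888, -0.2388, 0.1073]
ee_rot: [[0.938, 0.346, -0.0], [0.346, -0.938, 0.0], [0.0, -0.0, -1.0]]
wrist_force: [2.2, 0.8, -4.6]
gripper_width: 0.449
gripper_force: 30.0
```

The wrist now carries the screw's weight, so the lugs are over the gap. Lowering gently.

>>> play_rows(commands="0 0 -0.07 0 0 0;0 0 -0.07 0 0 0;0 0 0 0 0 0")

```text
time_s: 8.5
tcp_pos: [0.4887, -0.239, 0.1033]
ee_rot: [[0.938, 0.346, -0.0], [0.346, -0.938, 0.0], [-0.0, -0.0, -1.0]]
wrist_force: [1.2, -0.4, -4.0]
gripper_width: 0.45
gripper_force: 30.0
```

```bash
python3 - <<'E'
from h import *
s=r.sense();print(s["time_s"],s["tcp_pos"],s["joints"],s["wrist_force"],s["moment"])
p,d=cams.capture("scene");u,v=proj("scene",[.489,-.239,.09]).astype(int)
cv2.imwrite("pics/d.png",cv2.resize(p[v-40:v+40,u-40:u+40],None,fx=6,fy=6,interpolation=cv2.INTER_CUBIC))
E
```

```text
8.5 [ 0.48873938 -0.2389931   0.10328575] [-8.97912271e+00  2.10536193e+01 -2.01822934e+01 -3.84840813e-03
 -4.87775627e+01  1.19227011e+02] [ 1.24050926 -0.41706445 -3.99277775] [-0.25148701 -0.52136642 -0.02169194]
```

View pics/d.png

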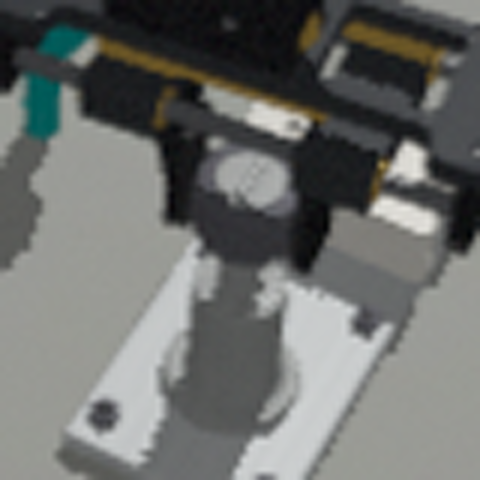

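The knob (crop (245,200)) is held between the fingers and has sunk 4 mm without resistance. Continuing.

>>> play_rows(commands="0 0 -0.06 0 0 0;0 0 -0.06 0 0 0;0 0 -0.06 0 0 0;0 0 -0.04 0 0 0;0 0 0 0 0 0;0 0 0 0 0 0")

```text
time_s: 9.15
tcp_pos: [0.4888, -0.239, 0.097]
ee_rot: [[0.938, 0.346, -0.0], [0.346, -0.938, 0.0], [0.0, -0.0, -1.0]]
wrist_force: [0.8, -0.8, -3.3]
gripper_width: 0.452
gripper_force: 30.0
```

>>> play_rows(commands="0 0 -0.03 0 0 0;0 0 0 0 0 0;0 0 0 0 0 0")

```text
time_s: 9.45
tcp_pos: [0.4888, -0.239, 0.0963]
ee_rot: [[0.938, 0.346, 0.0], [0.346, -0.938, -0.0], [0.0, 0.0, -1.0]]
wrist_force: [0.9, -0.9, -2.9]
gripper_width: 0.449
gripper_force: 30.0
```

>>> play_rows(commands="0 0 -0.02 0 0 0;0 0 0 0 0 0;0 0 0 0 0 0")

```text
time_s: 9.75
tcp_pos: [0.489, -0.2391, 0.0961]
ee_rot: [[0.938, 0.347, 0.001], [0.347, -0.938, -0.0], [0.001, 0.0, -1.0]]
wrist_force: [1.1, 0.2, 1.9]
gripper_width: 0.45
gripper_force: 30.0
```

Dropped: floor contact is 12 mm down. Now clockwise, following down 16 mm per turn.

>>> play_rows(commands="0 0 -0.0064 0 0 -0.5;0 0 -0.0064 0 0 -0.5;0 0 -0.0064 0 0 -0.5;0 0 -0.0064 0 0 -0.5;0 0 -0.0064 0 0 -0.5;0 0 -0.0064 0 0 -0.5;0 0 0 0 0 0")

```text
time_s: 10.45
tcp_pos: [0.4891, -0.2393, 0.095]
ee_rot: [[0.995, -0.096, 0.001], [-0.096, -0.995, -0.001], [0.001, 0.001, -1.0]]
wrist_force: [0.9, -0.9, 1.6]
gripper_width: 0.452
gripper_force: 30.0
```

```bash
python3 -c "
from h import *
s=r.sense();print(s['tcp_pos'],s['wrist_force'],s['moment'],s['joints'])"
```

```text
[ 0.48909881 -0.23933871  0.09498351] [ 0.9004109  -0.94261619  1.57284311] [-0.28349981 -0.23461532 -0.01034404] [-8.99084916e+00  2.16607015e+01 -2.07078991e+01  4.13607324e-02
 -4.75811978e+01  9.34670580e+01]
```

Forces are low; continuing.

>>> play_rows(commands="0 0 -0.0064 0 0 -0.5;0 0 -0.0064 0 0 -0.5;0 0 -0.0064 0 0 -0.5;0 0 -0.0064 0 0 -0.5;0 0 -0.0064 0 0 -0.5;0 0 -0.0064 0 0 -0.5;0 0 -0.0064 0 0 -0.5;0 0 -0.0064 0 0 -0.5;0 0 -0.0064 0 0 -0.5;0 0 -0.0064 0 0 -0.5;0 0 -0.0064 0 0 -0.5;0 0 -0.0064 0 0 -0.5")

```text
time_s: 11.65
tcp_pos: [0.4883, -0.2394, 0.0926]
ee_rot: [[0.543, -0.84, -0.001], [-0.84, -0.543, -0.001], [-0.0, 0.001, -1.0]]
wrist_force: [-0.2, -1.9, 3.0]
gripper_width: 0.453
gripper_force: 30.0
```

>>> play_rows(commands="0 0 -0.0064 0 0 -0.5;0 0 -0.0064 0 0 -0.5;0 0 -0.0064 0 0 -0.5;0 0 -0.0064 0 0 -0.5;0 0 -0.0064 0 0 -0.5;0 0 -0.0064 0 0 -0.5;0 0 -0.0064 0 0 -0.5;0 0 -0.0064 0 0 -0.5;0 0 -0.0064 0 0 -0.5;0 0 -0.0064 0 0 -0.5;0 0 -0.0064 0 0 -0.5;0 0 -0.0064 0 0 -0.5")

```text
time_s: 12.85
tcp_pos: [0.4884, -0.239, 0.0902]
ee_rot: [[-0.321, -0.947, -0.001], [-0.947, 0.321, -0.0], [0.0, 0.001, -1.0]]
wrist_force: [1.2, -0.2, 1.9]
gripper_width: 0.453
gripper_force: 30.0
```

>>> play_rows(commands="0 0 -0.0064 0 0 -0.5;0 0 -0.0064 0 0 -0.5;0 0 -0.0064 0 0 -0.5;0 0 -0.0064 0 0 -0.5;0 0 -0.0064 0 0 -0.5;0 0 -0.0064 0 0 -0.5;0 0 -0.0064 0 0 -0.5;0 0 -0.0064 0 0 -0.5;0 0 -0.0064 0 0 -0.5;0 0 -0.0064 0 0 -0.5;0 0 -0.0064 0 0 -0.5;0 0 -0.0064 0 0 -0.5;0 0 0 0 0 0")

```text
time_s: 14.15
tcp_pos: [0.489, -0.2386, 0.088]
ee_rot: [[-0.94, -0.34, 0.001], [-0.34, 0.94, 0.0], [-0.001, 0.0, -1.0]]
wrist_force: [0.3, 2.7, 2.9]
gripper_width: 0.451
gripper_force: 30.0
```

>>> play_rows(commands="0 0 0 0 0 0;0 0 0 0 0 0;0 0 0 0 0 0;0 0 0 0 0 0;0 0 0 0 0 0", grip=65)

```text
time_s: 14.65
tcp_pos: [0.4885, -0.2391, 0.0874]
ee_rot: [[-0.941, -0.339, -0.001], [-0.339, 0.941, 0.0], [0.001, 0.0, -1.0]]
wrist_force: [0.7, 0.3, -0.0]
gripper_width: 0.733
gripper_force: 0.0
```

```bash
python3 - <<'E'
from h import *
s=r.sense();print(s["time_s"],s["tcp_pos"],s["joints"][5],s["wrist_force"],s["gripper_width"])
p,d=cams.capture("scene");D=pts("scene",d);u,v=proj("scene",[.489,-.239,.10]).astype(int)
m=(np.hypot(D[...,0]-.489,D[...,1]+.239)<.017)&(D[...,2]<.14)&(D[...,2]>.09);print(m.sum(),np.median(D[m],0).round(4),np.percentile(D[m][:,2],[5,25,50,75,95]).round(4))
cv2.imwrite("pics/e.png",cv2.resize(p[v-35:v+35,u-35:u+35],None,fx=7,fy=7,interpolation=cv2.INTER_CUBIC))
E
```

```text
14.65 [ 0.48852258 -0.2390526   0.0873872 ] -61.21831080709754 [ 0.70349885  0.26151502 -0.03974677] 0.7332418883676488
128 [ 0.4859 -0.2409  0.115 ] [0.1121 0.1143 0.115  0.1159 0.1175]
```

View pics/e.png

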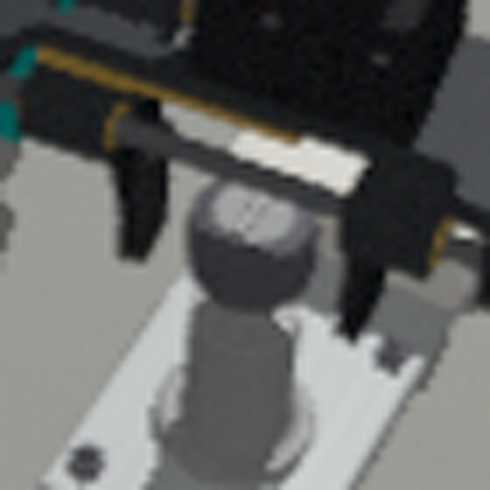

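The knob is free between the open fingers, with its top near z 0.115 as expected after half a turn. The bar (225,235)–(285,195) lies along the anchor x. Now turning the open gripper back.

>>> play_rows(commands="0 0 0 0 0 0.5;0 0 0 0 0 0.95;0 0 0 0 0 0.95;0 0 0 0 0 0.95;0 0 0 0 0 0.95;0 0 0 0 0 0.95;0 0 0 0 0 0.95;0 0 0 0 0 0.95;0 0 0 0 0 0.95;0 0 0 0 0 0.95;0 0 0 0 0 0.95;0 0 0 0 0 0.95;0 0 0 0 0 0.95;0 0 0 0 0 0.95;0 0 0 0 0 0.95;0 0 0 0 0 0.95;0 0 0 0 0 0.95;0 0 0 0 0 0.95;0 0 0 0 0 0.95;0 0 0 0 0 0.95")

```text
time_s: 16.7
tcp_pos: [0.4887, -0.239, 0.0875]
ee_rot: [[1.0, -0.008, -0.0], [-0.008, -1.0, 0.0], [-0.0, -0.0, -1.0]]
wrist_force: [0.3, 0.0, -0.4]
gripper_width: 0.751
gripper_force: 0.0
```

>>> play_rows(commands="0 0 0 0 0 0.95;0 0 0 0 0 0.95;0 0 0 0 0 0.55;0 0 0 0 0 0;0 0 0 0 0 0")

```text
time_s: 17.2
tcp_pos: [0.4887, -0.239, 0.0875]
ee_rot: [[0.939, 0.345, -0.0], [0.345, -0.939, 0.0], [-0.0, -0.0, -1.0]]
wrist_force: [-0.2, 0.0, -0.5]
gripper_width: 0.75
gripper_force: 0.0
```

>>> play_rows(commands="0 0 0 0 0 0;0 0 0 0 0 0;0 0 0 0 0 0;0 0 0 0 0 0;0 0 0 0 0 0;0 0 0 0 0 0", grip=30)

```text
time_s: 17.8
tcp_pos: [0.4888, -0.239, 0.0876]
ee_rot: [[0.938, 0.346, -0.0], [0.346, -0.938, -0.0], [-0.0, 0.0, -1.0]]
wrist_force: [-0.1, -1.2, 0.2]
gripper_width: 0.451
gripper_force: 30.0
```

>>> play_rows(commands="0 0 -0.0064 0 0 -0.5;0 0 -0.0064 0 0 -0.5;0 0 -0.0064 0 0 -0.5;0 0 -0.0064 0 0 -0.5;0 0 -0.0064 0 0 -0.5;0 0 -0.0064 0 0 -0.5;0 0 -0.0064 0 0 -0.5;0 0 -0.0064 0 0 -0.5;0 0 -0.0064 0 0 -0.5;0 0 -0.0064 0 0 -0.5;0 0 -0.0064 0 0 -0.5;0 0 -0.0064 0 0 -0.5;0 0 -0.0064 0 0 -0.5;0 0 -0.0064 0 0 -0.5")

```text
time_s: 19.2
tcp_pos: [0.4892, -0.2382, 0.085]
ee_rot: [[0.765, -0.644, 0.001], [-0.644, -0.765, 0.001], [0.0, -0.001, -1.0]]
wrist_force: [0.5, 4.0, 1.3]
gripper_width: 0.453
gripper_force: 30.0
```

>>> play_rows(commands="0 0 -0.0064 0 0 -0.5;0 0 -0.0064 0 0 -0.5;0 0 -0.0064 0 0 -0.5;0 0 -0.0064 0 0 -0.5;0 0 -0.0064 0 0 -0.5;0 0 -0.0064 0 0 -0.5;0 0 -0.0064 0 0 -0.5;0 0 -0.0064 0 0 -0.5;0 0 -0.0064 0 0 -0.5;0 0 -0.0064 0 0 -0.5;0 0 -0.0064 0 0 -0.5;0 0 -0.0064 0 0 -0.5;0 0 -0.0064 0 0 -0.5;0 0 -0.0064 0 0 -0.5")

```text
time_s: 20.6
tcp_pos: [0.4903, -0.2381, 0.0826]
ee_rot: [[-0.177, -0.984, 0.003], [-0.984, 0.177, 0.001], [-0.001, -0.003, -1.0]]
wrist_force: [1.2, 4.1, 1.3]
gripper_width: 0.452
gripper_force: 30.0
```

>>> play_rows(commands="0 0 -0.0064 0 0 -0.5;0 0 -0.0064 0 0 -0.5;0 0 -0.0064 0 0 -0.5;0 0 -0.0064 0 0 -0.5;0 0 -0.0064 0 0 -0.5;0 0 -0.0064 0 0 -0.5;0 0 -0.0064 0 0 -0.5;0 0 -0.0064 0 0 -0.5;0 0 -0.0064 0 0 -0.5;0 0 -0.0064 0 0 -0.5;0 0 -0.0064 0 0 -0.5;0 0 -0.0064 0 0 -0.5;0 0 -0.0064 0 0 -0.5;0 0 -0.0064 0 0 -0.5;0 0 0 0 0 0;0 0 0 0 0 0;0 0 0 0 0 0")

```text
time_s: 22.3
tcp_pos: [0.4905, -0.2389, 0.08]
ee_rot: [[-0.94, -0.34, 0.004], [-0.34, 0.94, -0.0], [-0.003, -0.002, -1.0]]
wrist_force: [5.3, 1.7, -0.5]
gripper_width: 0.455
gripper_force: 30.0
```

```bash
python3 - <<'E'
from h import *
s=r.sense();print(s["time_s"],s["tcp_pos"],s["joints"][5],s["wrist_force"],s["moment"],s["gripper_width"])
p,d=cams.capture("scene");D=pts("scene",d);u,v=proj("scene",[.489,-.239,.09]).astype(int)
m=(np.hypot(D[...,0]-.487,D[...,1]+.24)<.015)&(D[...,2]<.12)&(D[...,2]>.09);print(m.sum(),np.median(D[m],0).round(4))
cv2.imwrite("pics/f.png",cv2.resize(p[v-35:v+35,u-35:u+35],None,fx=7,fy=7,interpolation=cv2.INTER_CUBIC))
E
```

```text
22.3 [ 0.49050451 -0.23893875  0.08000179] -61.174431577202334 [ 5.25477159  1.72031261 -0.47440619] [ 0.77605453 -1.67373623  0.04105807] 0.4546746784765946
115 [ 0.486  -0.2411  0.108 ]
```

View pics/f.png

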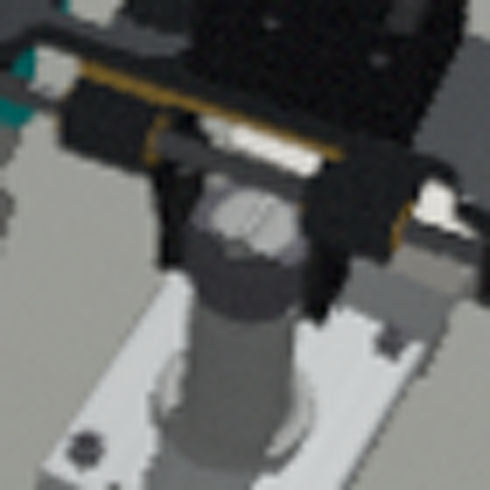

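The knob is held and its bar (235,240)–(280,200) is back along the anchor x. It has gone down 28 mm in total, as expected. I'll relax the small side load of about 5 N and then hand in.

>>> play_rows(commands="0.03 0.01 0 0 0 0;0 0 0 0 0 0;0 0 0 0 0 0;0 0 0 0 0 0;0 0 0 0 0 0")

```text
time_s: 22.85
tcp_pos: [0.4904, -0.2388, 0.0799]
ee_rot: [[-0.941, -0.339, 0.002], [-0.339, 0.941, -0.0], [-0.001, -0.001, -1.0]]
wrist_force: [4.9, 1.1, 1.2]
gripper_width: 0.452
gripper_force: 30.0
```

>>> play_rows(commands="0.03 0.01 0 0 0 0;0 0 0 0 0 0;0 0 0 0 0 0;0 0 0 0 0 0;0 0 0 0 0 0;0 0 0 0 0 0")

```text
time_s: 23.45
tcp_pos: [0.4905, -0.2386, 0.0797]
ee_rot: [[-0.941, -0.339, -0.0], [-0.339, 0.941, -0.0], [0.0, -0.0, -1.0]]
wrist_force: [2.6, -0.3, 3.2]
gripper_width: 0.452
gripper_force: 30.0
```

```bash
python3 -c "
from h import *
s=r.sense();print(s['tcp_pos'],s['wrist_force'],abs(np.array(s['joint_velocities'])).max(),s['gripper_force']);print(r.finish_job())"
```

```text
[ 0.49047039 -0.23857991  0.07965842] [ 2.61055239 -0.3005727   3.1987967 ] 0.09753915648398147 29.98781818896532
the job is handed in; nothing more can be done
None
```

I handed the job in at 23.5 s: the screw was turned back about 97° and dropped 12 mm into the thread, then turned forward about 361° (16 mm down, with one regrip at the half turn), and it was still gripped, upright and still; the verdict was not shown.

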